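# Close the control tube, then hold the contact sampler on the ring mark

## Robot

A 6-joint arm with a two-finger parallel gripper is mounted at the origin on the work surface. World frame = base frame: x ahead of the robot, y to its left, z up, the work surface at z = 0. Lengths are in m, angles in degrees, forces in N, time in s.
With the tool pointing down it reaches from about 0.275 to 0.825 m from the base axis. Payload 5.2 kg.
Tool frame: the origin (TCP) lies midway between the tips of the shut fingers; the grasp point (between the pads) lies 19 mm behind it (ctrl.tcp_to_grasp is the distance from the TCP to the grasp point, in m); z points along the fingers, y is the line along which they close (so a half turn about z gives the same grasp; the last joint's range is limited). The gripper opens to 93 mm and grips with 3 to 60 N. Pads are 15 mm wide; open, the fingers measure 128 mm over their backs; the gripper's body (75 mm by 188 mm) begins 65 mm behind the grasp point.
Start: joints at [-78.885, 14.817, 87.949, -0, 77.235, -11.62], TCP at [0.213, -0.507, 0.19] pointing down, gripper open.
Joint ranges: [-179.93, 179.93], [-52.35, 119.4], [10.71, 147.94], [-69.91, 249.91], [12.55, 155.21], [-178.61, 178.61]. Speed limits (degrees/s): [147.25, 147.25, 180, 180, 180, 180].

## Interface

Orientations are given as [roll, pitch, yaw] about the fixed x, y, z axes, in that order (R = Rz(yaw) Ry(pitch) Rx(roll)).
In Python, from station import ctrl gives the robot as it stands. Calls block until the motion is done:
- ctrl.goto(position, orientation): joint-space move of the TCP to a pose.
- ctrl.move_linear(position, rot=None, max_speed=0.15, f_stop=None): straight line of the TCP; rot=None keeps the orientation; max_speed is the mean speed in m/s. With f_stop (N) it stops when the force on the tool has changed by that much, and returns True; else False.
- ctrl.goto_joints(angles): joint-space move.
- ctrl.ungrasp() and ctrl.close_gripper(grasp_force=None): open the fingers fully, or close them until they stop; grasp_force is the grip in N (None keeps the last).
- ctrl.wait(seconds).
- ctrl.solve_ik(position, orientation): joint angles nearest the present ones, or None.
- ctrl.snapshot(name): name is "side" or "top" or "wrist"; returns a dict with "pixels" (384x512x3 uint8, blue, green, red), "K" (3x3 intrinsics, pixels), "xyz" and "orientation" of the camera in the world; the wrist camera has in their place "hand_eye" (4x4, takes a point from camera to tool coordinates, whose origin is the TCP and whose axes are the flange's). Camera axes: x right, y up, looking along -z (the intrinsics and any distortion apply to the point x, -y, -z); pixel columns grow to the right and rows downward; lengths in m; the calibration is good to about 2 mm. A picture is of the moment at which its call begins: read the wrist's pose just before it. There is no depth.
A pose or a line that the arm cannot do raises ctrl.PlanningError and nothing moves.
- ctrl.hand_in(): hands the job in; it is judged then, once.
Trained networks look in a picture, given as the dict that the camera call returned (one of the last four; its "shot" number tells which), for a name from the list of things; names that differ only in an ending like _2 or _b are one class to them, and where a whole thing is asked for, a point or a joint stands for the part that bears it (a point fixed in the world has none). Each returns a list of dicts, best first, with "p" (0 to 1); they miss things now and then, are a little off and sometimes report something else, mostly with a low value. They report only what shows in the picture. A call takes as long as a camera call. They do not tell look-alikes from the thing itself.
- ctrl.boxes_of(picture, thing): "point" ([x, y, z] in m, in world coordinates, good to about 4 mm: the middle of the surface that is visible of it).
Readings, each from a call of its own:
- ctrl.get_clock(): time.
- ctrl.get_joint_positions(): joint angles.
- ctrl.get_qd(): joint speeds.
- ctrl.get_tau(): joint torques, N m.
- ctrl.get_ee_pos(): TCP position.
- ctrl.get_tcp_rot(): TCP orientation.
- ctrl.get_wrist_force(): force on the tool from outside, world axes, zero at the start.
- ctrl.get_wrist_torque(): the same for the moment, N m.
- ctrl.get_finger_gap(): opening from 0.0 (shut) to 1.0 (fully open).
- ctrl.get_gripper_force(): force on a finger pad.
Only numpy, scipy, OpenCV 4.12 (cv2) and the standard library are available. Lean on these libraries where they do the work, as an engineer would, in place of code of your own. Each camera call takes 0.05 s, during which the arm holds its last target. There are 200 camera calls.

## Task

One of the flip-cap control tubes in the rack has been left open: press its cap fully shut so that it is not contaminated. Then take the contact sampler from its stand and hold its foot gently inside the ring marked on the sloping black tray, with the sampler square to the tray's face and its sprung foot pushed in about half way. Finish while still holding it there - do not let go - and leave the other tubes shut and everything else undisturbed.

Things in the scene. Friction and masses are not known exactly. Their poses are not given: they have to be found in the camera images.
- tube_a_hinge (a point): axis of the cap hinge of tube a, at the tube's rim, 15 mm from the tube's axis on the far side (+x of the rack). The hinge axis is the frame's y (along the row), z is up, and x points from the tube's axis out over the hinge. Three alike upright clear flip-cap tubes stand 52 apart along the rack's y in any order, each fixed in the rack; tube 28 dia, rim 78 above the table
- tube_a_lid (a point): centre of the top of tube a's cap when the cap is shut, 85 above the table; tube axis. This tube starts open.
- cap_a (a joint): white cap of tube a, a disc 29 dia, 6 thick with a 9 mm thumb tab at the end away from the hinge (tab end 38 from the hinge axis): 0 = shut flat on the tube, grows as it swings up and over the hinge to the far side (1.57 = upright), limit 2.2; stays where it is left (friction about 0.02 N m), no snap. Starts at 1.5 to 2.1
- tube_b_hinge (a point): axis of the cap hinge of tube b, at the tube's rim, 15 mm from the tube's axis on the far side (+x of the rack). The hinge axis is the frame's y (along the row), z is up, and x points from the tube's axis out over the hinge. Three alike upright clear flip-cap tubes stand 52 apart along the rack's y in any order, each fixed in the rack; tube 28 dia, rim 78 above the table
- tube_b_lid (a point): centre of the top of tube b's cap when the cap is shut, 85 above the table; tube axis. This tube starts shut.
- cap_b (a joint): white cap of tube b, a disc 29 dia, 6 thick with a 9 mm thumb tab at the end away from the hinge (tab end 38 from the hinge axis): 0 = shut flat on the tube, grows as it swings up and over the hinge to the far side (1.57 = upright), limit 2.2; stays where it is left (friction about 0.02 N m), no snap. Starts shut
- tube_c_hinge (a point): axis of the cap hinge of tube c, at the tube's rim, 15 mm from the tube's axis on the far side (+x of the rack). The hinge axis is the frame's y (along the row), z is up, and x points from the tube's axis out over the hinge. Three alike upright clear flip-cap tubes stand 52 apart along the rack's y in any order, each fixed in the rack; tube 28 dia, rim 78 above the table
- tube_c_lid (a point): centre of the top of tube c's cap when the cap is shut, 85 above the table; tube axis. This tube starts shut.
- cap_c (a joint): white cap of tube c, a disc 29 dia, 6 thick with a 9 mm thumb tab at the end away from the hinge (tab end 38 from the hinge axis): 0 = shut flat on the tube, grows as it swings up and over the hinge to the far side (1.57 = upright), limit 2.2; stays where it is left (friction about 0.02 N m), no snap. Starts shut
- rack: grey fixed tube rack 56 x 176 (y, along the row) x 46 high; origin centre of its underside
- tray: the black plastic disc tray under examination, 128 (x) x 140 (y) x 8, fixed on an aluminium easel, sloping 15 degrees down toward the robot side. Origin: middle of its upper face, 52 above the table; its z axis is the normal of the upper face, x runs up the slope. A 4 mm high lip runs along its lower edge. Hard
- ring_mark: white ring flat on the tray's upper face, inner dia 25, outer dia 31; origin: its centre, on the face. A plain square frame and a plain cross of like size lie in one row with it along the tray's y, 42 apart, in any order. (This frame is upright, only yawed: take the slope from the tray.)
- square_mark: white square frame on the tray, 27 outside; origin its centre on the face; not to be sampled
- cross_mark: white cross on the tray, 27 long; origin its centre on the face; not to be sampled
- stand: fixed aluminium block 64 x 64 x 70 high with a vertical 28 dia through hole; origin centre of its underside
- sampler: the loose contact sampler, upright in the stand, 130 g. Origin: on its axis, underside of its collar (36 dia, 8 thick) that rests on the stand's top; z along the axis toward the grip. Square grip 22 x 22 (faces square to x, y) from z = 8 to 70, button to 74; below, barrel 20 dia to z = -34, thin rod, 12 dia flat foot, face at z = -54 when out. Lift over 56 straight up to leave the stand
- foot_face (a point): centre of the sampler's flat foot face (moves with the spring); z axis as the sampler's
- foot (a joint): how far the sampler's sprung foot is pushed in, m: 0 = fully out, 0.012 = fully in; spring 1.0 N at 0, 2.5 N at half travel (0.006), 4.0 N fully in
- jar: loose bystander: small amber jar, 56 dia x 60 mm; origin centre of its underside; leave alone
- wash_bottle: loose bystander: white bottle, 60 dia x 130 mm; origin centre of its underside; leave alone
- tape_roll: loose bystander: roll of tape lying flat, 76 dia x 24 mm; origin centre of its underside; leave alone
- marker_pen: loose bystander: black marker pen lying down, 125 x 15 x 19 mm; origin centre of its underside; leave alone
- magnifier: loose bystander: lying hand magnifier, ring 72 dia and black handle, 170 long, 12 high mm; origin centre of its underside; leave alone
- slide_box: loose bystander: cardboard box, 50 x 90 x 35 mm; origin centre of its underside; leave alone
Things that resemble listed ones, but are neither listed nor needed, are in the scene too. What is shaped like the sampler but blue is not meant.

How it is judged (in metres and radians):
On the way, in this order (a step that is already met when the one before it is completed fails the run):
1. the open tube's cap is pressed shut (value of joint each of cap_a, cap_b, cap_c below 0.12 rad), for 0.2 s.
2. with all caps shut, the sampler is lifted clear of its stand (all of step 1 and z of sampler in the frame of stand above 0.126 m and contact force between the fingers and sampler above 1 N), for 0.2 s.
At the end, for the whole second after the job is handed in: all caps shut (under 0.12 rad); gripper holding the sampler still (under 0.02 m/s), off the stand, foot face within 7 mm of the ring's centre, axis within 0.12 rad of the tray's normal, foot in 2 to 10 mm, 0.8 to 5 N on the tray; arm and fingers not touching the tray (all of step 1 and distance between foot_face and ring_mark below 0.007 m and angle between the z axis of sampler and the z axis of tray, either way round below 0.12 rad and value of joint foot between 0.002 and 0.01 m and contact force between sampler and tray between 0.8 and 5 N and contact force between the fingers and sampler above 1 N and contact force between sampler and stand below 0.1 N and contact force between each of the arm, the fingers and tray below 0.1 N and linear speed of sampler below 0.02 m/s); the arm keeps its last pose, push and grip.
It fails at once if a bystander is moved more than 25 mm (distance of any of jar, wash_bottle, tape_roll, marker_pen, magnifier, slide_box from where it was at the start of the episode above 0.025 m).
It fails at once if a shut tube is opened (value of joint any of cap_b, cap_c above 0.4 rad).
It fails at once if the sampler is pressed hard on the tray (over 15 N) (contact force between sampler and tray above 15 N).
It also fails if it takes over 58 s, if anything falls off the work surface, if the arm or the gripper's body presses on something with over 40 N, if the wrist force passes 120 N, or if a joint passes its speed limit or range.

## Working session

There is one attempt and no reset: what is moved stays moved. The work goes in short steps, each a Python script; the robot and the scene stay as the last script left them, time stands still between calls to the robot, and variables do not carry over. Pictures are saved under pics/ and viewed, at most 13 in all, crops included, and the job is handed in when it is done.

```bash
mkdir -p pics; ls; cat > h.py <<'E'
import numpy as np, cv2
from scipy.spatial.transform import Rotation as R
from station import ctrl
def rot(rpy): return R.from_euler('xyz',rpy,degrees=True).as_matrix()
def cam(s):
    return np.array(s['xyz']), np.array(s['orientation'])
E
python3 - <<'E'
from h import *
ims=[]
for n in ("top","side"):
    s=ctrl.snapshot(n); ims.append(s['pixels'].copy())
    cv2.imwrite(f'pics/{n}0.png',cv2.resize(s['pixels'],(800,600),interpolation=cv2.INTER_CUBIC))
    print({k:v for k,v in s.items() if k!='pixels'})
    for t in ("tube_a_hinge","cap_a","rack","tray","ring_mark","square_mark","cross_mark","stand","sampler","jar","wash_bottle","tape_roll","marker_pen","magnifier","slide_box"):
        try: r=ctrl.boxes_of(s,t)
        except Exception as e: r=[]; print(t,e)
        print(n,t,[(np.round(d['point'],3).tolist(),round(d['p'],2)) for d in r])
print(ctrl.get_clock())
E
```

```text
pics
{'K': array([[382.75022787,   0.        , 258.42907925],
       [  0.        , 382.75022787, 192.98515848],
       [  0.        ,   0.        ,   1.        ]]), 'xyz': array([ 0.37061996, -0.04665532,  1.12407465]), 'orientation': array([ 10.54456918,  -0.6802541 , -90.78875977]), 'shot': 1}
top tube_a_hinge []
top cap_a [([0.541, 0.24, 0.084], 0.65), ([0.57, 0.337, 0.078], 0.64), ([0.546, 0.277, 0.045], 0.61), ([0.583, 0.332, 0.103], 0.39)]
top rack [([0.544, 0.274, 0.043], 0.83)]
top tray [([0.603, 0.013, 0.054], 0.6)]
top ring_mark [([0.57, 0.34, 0.075], 0.72), ([0.553, 0.293, 0.088], 0.59), ([0.768, 0.116, 0.059], 0.15)]
top square_mark [([0.789, -0.012, 0.038], 0.69)]
top cross_mark []
top stand [([0.551, -0.296, 0.065], 0.83)]
top sampler [([0.559, -0.301, 0.118], 0.73), ([0.64, -0.3, 0.099], 0.71), ([0.59, -0.39, 0.1], 0.49)]
top jar [([0.766, 0.114, 0.061], 0.64)]
top wash_bottle [([0.766, -0.16, 0.088], 0.85)]
top tape_roll [([0.366, 0.195, 0.022], 0.77)]
top marker_pen [([0.369, -0.178, 0.017], 0.57), ([0.391, -0.448, 0.01], 0.41)]
top magnifier [([0.388, -0.447, 0.009
[... 322 characters left out ...]
y([ 47.78755325,   0.97041862, -30.67587396]), 'shot': 2}
side tube_a_hinge [([0.568, 0.328, 0.081], 0.52), ([0.385, -0.45, 0.007], 0.32)]
side cap_a []
side rack [([0.574, 0.307, 0.044], 0.48)]
side tray [([0.609, 0.003, 0.046], 0.61)]
side ring_mark []
side square_mark []
side cross_mark [([0.762, -0.175, 0.07], 0.42)]
side stand [([0.543, -0.334, 0.054], 0.84)]
side sampler [([0.581, -0.4, 0.082], 0.81), ([0.558, -0.319, 0.106], 0.64)]
side jar [([0.768, 0.102, 0.04], 0.7), ([0.542, -0.334, 0.052], 0.69)]
side wash_bottle [([0.762, -0.176, 0.071], 0.56)]
side tape_roll []
side marker_pen []
side magnifier [([0.385, -0.451, 0.006], 0.66)]
side slide_box [([0.781, -0.021, 0.037], 0.59)]
1.6
```

View pics/top0.png

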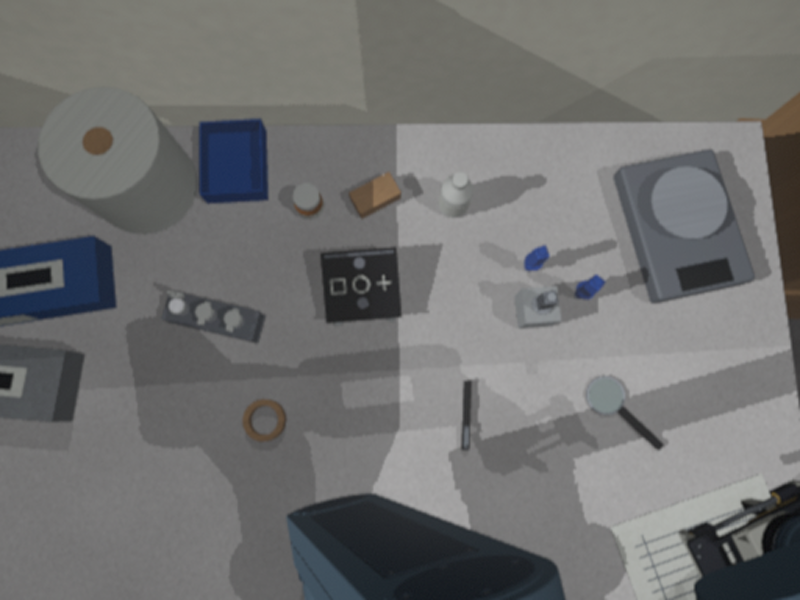

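View pics/side0.png

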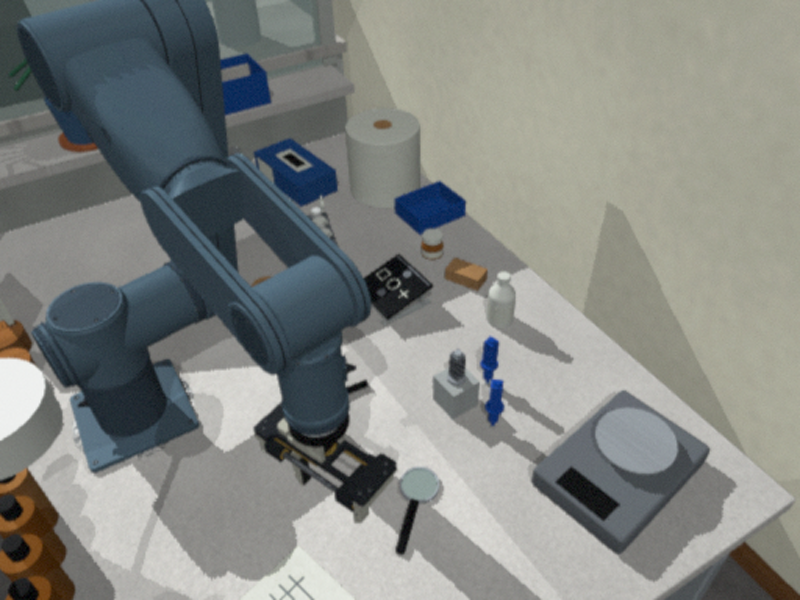

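The top view shows the open tube at (176,303) and shut tubes at (204,312) and (232,320). The ring is at (361,285), between the square (338,287) and the cross (384,283). Sampler candidates are grey in the stand (547,298) and blue at (537,258) and (590,288). The grey one in the block fits. Next I'll take close wrist views.

```bash
cat > look.py <<'E'
from h import *
import pickle
def shot(name,things=(),save=True):
    p=np.array(ctrl.get_ee_pos()); r=rot(ctrl.get_tcp_rot())
    s=ctrl.snapshot("wrist"); T=np.eye(4); T[:3,:3]=r; T[:3,3]=p
    d=dict(s); d['Twc']=T@np.array(s['hand_eye']); pickle.dump(d,open(f'pics/{name}.pkl','wb'))
    cv2.imwrite(f'pics/{name}.png',cv2.resize(s['pixels'],(800,600),interpolation=cv2.INTER_CUBIC))
    for t in things: print(name,t,[(np.round(q['point'],4).tolist(),round(q['p'],2)) for q in ctrl.boxes_of(s,t)])
    return d
def plane(d,uv,pt,n=(0,0,1)):
    "pixels (in 512x384) -> world on plane"
    ray=np.array([[ (u-d['K'][0,2])/d['K'][0,0], -(v-d['K'][1,2])/d['K'][1,1], -1] for u,v in np.atleast_2d(uv)])@d['Twc'][:3,:3].T
    c=d['Twc'][:3,3]; n=np.array(n); return c+ray*(((np.array(pt)-c)@n)/(ray@n))[:,None]
def proj(d,P):
    q=(np.atleast_2d(P)-d['Twc'][:3,3])@d['Twc'][:3,:3]; q=q/-q[:,2:]
    return np.c_[d['K'][0,0]*q[:,0]+d['K'][0,2], -d['K'][1,1]*q[:,1]+d['K'][1,2]]
E
python3 - <<'E'
from look import *
print(ctrl.get_tcp_rot())
s=None
def go(p,yaw):
    for y in (yaw,yaw+180,yaw-180):
        try: ctrl.goto(p,[180,0,y]); return
        except ctrl.PlanningError as e: print(e)
go([0.48,-0.30,0.32],0)
d=shot('w_stand',("stand","sampler"));print(d.keys(),d['K'],d['hand_eye'],ctrl.get_tcp_rot())
go([0.52,0.01,0.32],0); shot('w_tray',("tray","ring_mark","square_mark","cross_mark"))
go([0.47,0.27,0.32],0); shot('w_rack',("rack","cap_a","tube_a_lid","tube_a_hinge"))
print(ctrl.get_clock(),ctrl.get_joint_positions())
E
python3 -c "
import cv2,numpy as np
a=[cv2.imread(f'pics/w_{n}.png') for n in('stand','tray','rack')]
m=np.vstack([np.hstack([cv2.resize(i,(400,300)) for i in a[:2]]),np.hstack([cv2.resize(a[2],(400,300)),np.zeros((300,400,3),np.uint8)])])
cv2.imwrite('pics/m1.png',m)"
```

```text
[-1.79997942e+02 -2.73326954e-04  2.27341248e+01]
w_stand stand [([0.5604, -0.3064, 0.0675], 0.96)]
w_stand sampler [([0.635, -0.3036, 0.1177], 0.84), ([0.5591, -0.31, 0.1388], 0.83), ([0.5885, -0.3935, 0.118], 0.72)]
dict_keys(['pixels', 'K', 'hand_eye', 'shot', 'Twc']) [[288.75517656   0.         249.66122288]
 [  0.         288.75517656 192.77707156]
 [  0.           0.           1.        ]] [[ 5.82064895e-04  9.67383015e-01  2.53317513e-01  7.02157593e-02]
 [ 9.99999065e-01 -2.49619000e-04 -1.34450700e-03  6.39202391e-04]
 [-1.23742037e-03  2.53318059e-01 -9.67382256e-01 -1.93965573e-01]
 [ 0.00000000e+00  0.00000000e+00  0.00000000e+00  1.00000000e+00]] [-1.79965177e+02  5.47564490e-02 -8.68561326e-02]
w_tray tray [([0.6127, 0.0144, 0.0553], 0.97), ([0.6056, 0.0543, 0.0558], 0.4)]
w_tray ring_mark [([0.5449, 0.2415, 0.0817], 0.6), ([0.7523, 0.007, 0.0195], 0.2)]
w_tray square_mark [([0.558, 0.2725, 0.0434], 0.41)]
w_tray cross_mark [([0.6095, -0.0224, 0.0517], 0.5)]
w_rack rack [([0.5526, 0.2858, 0.0456], 0.65)]
w_rack cap_a [([0.5393, 0.2437, 0.0861], 0.92), ([0.5825, 0.3366, 0.1034], 0.69), ([0.364, 0.1948, 0.0221], 0.66), ([0.5517, 0.2905, 0.0849], 0.59)]
w_rack tube_a_lid [([0.5663, 0.3437, 0.081], 0.95)]
w_rack tube_a_hinge [([0.5729, 0.3392, 0.0765], 0.61), ([0.6062, 0.0533, 0.0522], 0.44)]
5.8333 [ 1.79481481e+01  1.09599893e+01  7.51700047e+01 -9.05650285e-03
  9.38727359e+01  1.08069225e+02]
```

View pics/m1.png

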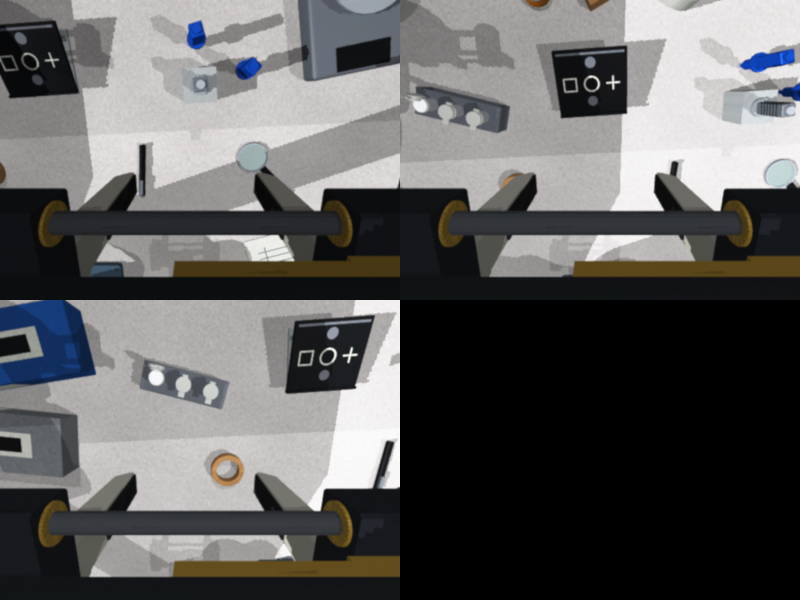

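The montage agrees with the top view. The ring sits between square and cross, the open tube (white, no tab) is the +y one of the rack, and the grey sampler is in the block with both blue ones beside it. Next come enlarged crops to confirm.

```bash
python3 - <<'E'
from look import *
L=lambda n:pickle.load(open(f'pics/{n}.pkl','rb'))
def go(p,y): ctrl.goto(p,[180,0,y])
go([0.42,0.29,0.22],0); a=shot('c_rack',("cap_a","tube_a_lid","rack"))
go([0.46,0.01,0.22],0); b=shot('c_tray',("tray","ring_mark"))
go([0.42,-0.30,0.25],0); c=shot('c_stand',("stand","sampler"))
def crop(d,P,w=160,h=120):
    u,v=proj(d,P)[0].astype(int); x=np.clip(u-w//2,0,512-w); y=np.clip(v-h//2,0,384-h)
    print(x,y); return cv2.resize(d['pixels'][y:y+h,x:x+w],(400,300),interpolation=cv2.INTER_CUBIC)
m=np.vstack([np.hstack([crop(a,[.555,.29,.08]),crop(b,[.605,.012,.05])]),np.hstack([crop(c,[.57,-.31,.1]),crop(L('w_rack'),[.555,.29,.08])])])
cv2.imwrite('pics/m2.png',m); print(ctrl.get_clock())
# tray by contours + PnP
g=cv2.cvtColor(b['pixels'],cv2.COLOR_BGR2GRAY)
u,v=proj(b,[.605,.012,.05])[0].astype(int); print('ctr',u,v)
bw=(g<60).astype(np.uint8); n,lab,st,ce=cv2.connectedComponentsWithStats(bw)
for i in range(1,n):
    if st[i,4]>1500: print(st[i],ce[i])
E
```

```text
c_rack cap_a [([0.541, 0.2414, 0.0845], 0.64), ([0.5497, 0.2948, 0.0861], 0.57)]
c_rack tube_a_lid [([0.5689, 0.3405, 0.08], 0.96), ([0.5393, 0.2459, 0.0841], 0.27)]
c_rack rack [([0.5509, 0.2917, 0.0491], 0.72), ([0.5721, 0.3419, 0.0803], 0.33)]
c_tray tray [([0.6013, 0.0173, 0.054], 0.62)]
c_tray ring_mark [([0.6042, 0.0163, 0.052], 0.47)]
c_stand stand [([0.5495, -0.3039, 0.0697], 0.84), ([0.5553, -0.3068, 0.1373], 0.26)]
c_stand sampler [([0.5549, -0.3114, 0.1403], 0.71), ([0.5854, -0.3943, 0.1104], 0.66)]
168 0
167 0
179 0
154 46
9.15
ctr 247 50
[  177     0   130   112 10738] [245.4959024   53.11482585]
[    0   224   512   160 45377] [247.47003989 315.75350949]
```

View pics/m2.png

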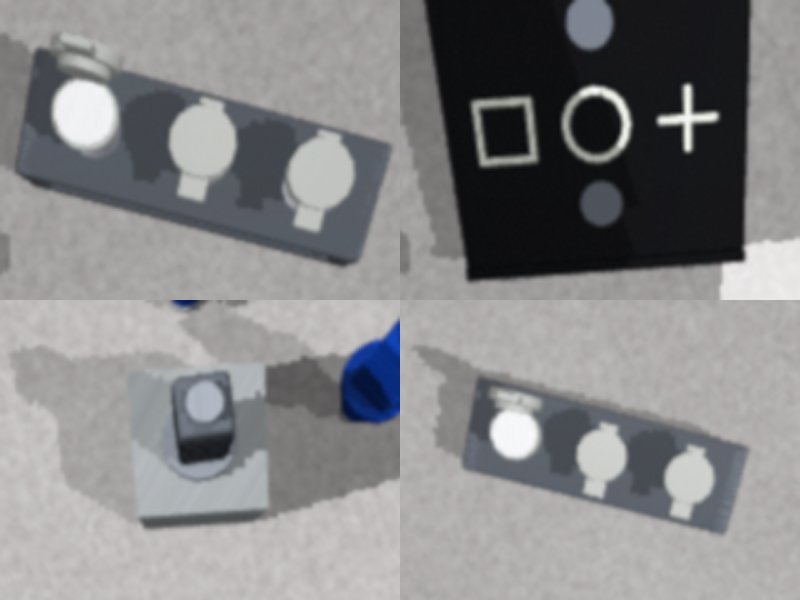

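The crops show:
- **Open tube:** at (85,113), cap just past upright. The other two are shut, at (202,141) and (321,173).
- **Ring:** at (596,125), between the square and the cross.
- **Sampler:** the grey one in the block at (206,402), which is the one meant because the others are blue.

Next I'll turn these pixels into positions.

```bash
python3 - <<'E'
from look import *
L=lambda n:pickle.load(open(f'pics/{n}.pkl','rb'))
a,b,c,w=map(L,('c_rack','c_tray','c_stand','w_rack')); np.set_printoptions(precision=4,suppress=True)
f=lambda pts,ox,oy,x0,y0:[((x-ox-.0)/2.5+x0,(y-oy)/2.5+y0) for x,y in pts]
lid=plane(a,f([(202,141),(321,173)],0,0,168,0),[0,0,.085]); rim=plane(a,f([(85,113)],0,0,168,0),[0,0,.078])
print('lids',lid,'rim',rim,'sp',np.linalg.norm(lid[0]-lid[1]),np.linalg.norm(lid[0]-rim[0]))
lid2=plane(w,f([(602,455),(690,478)],400,300,154,46),[0,0,.085]); print('w',lid2,plane(w,f([(515,433)],400,300,154,46),[0,0,.078]))
d=rim[0]-lid[1]; print('yaw rack',np.degrees(np.arctan2(-d[0],d[1])))
n=np.array([-np.sin(np.radians(15)),0,np.cos(np.radians(15))])
M=plane(b,f([(505,131),(596,125),(688,118)],400,0,167,0),[.603,.012,.052],n); print('sq ring cross',M, np.linalg.norm(np.diff(M,axis=0),axis=1))
E_=plane(b,f([(468,280),(745,260)],400,0,167,0),[.54,.012,.036]); print('near edge',E_,np.linalg.norm(E_[0]-E_[1]),'yaw',[np.degrees(np.arctan2(-q[0],q[1])) for q in (E_[0]-E_[1],M[0]-M[2])])
print('button',plane(c,f([(206,402)],0,300,179,0),[0,0,.144]))
T=plane(c,f([(172,378),(230,372),(235,433),(178,441)],0,300,179,0),[0,0,.14]);print('grip',T,T.mean(0),[np.degrees(np.arctan2(*(T[i]-T[j])[:2][::-1])) for i,j in((0,3),(1,2),(0,1),(3,2))],np.linalg.norm(T-np.roll(T,1,0),axis=1))
S=plane(c,f([(129,374),(265,364),(268,505),(137,515)],0,300,179,0),[0,0,.07]);print('stand',S.mean(0),np.linalg.norm(S-np.roll(S,1,0),axis=1),[np.degrees(np.arctan2(*(S[i]-S[j])[:2][::-1])) for i,j in((0,3),(1,2))])
E
```

```text
lids [[0.5532 0.2898 0.085 ]
 [0.5407 0.2392 0.085 ]] rim [[0.5655 0.3397 0.078 ]] sp 0.0521095946996111 0.0517838885600446
w [[0.5534 0.2889 0.085 ]
 [0.5407 0.2385 0.085 ]] [[0.5657 0.3391 0.078 ]]
yaw rack -13.833693801568357
sq ring cross [[ 0.6026  0.0564  0.0519]
 [ 0.605   0.0145  0.0525]
 [ 0.6078 -0.0275  0.0533]] [0.042  0.0421]
near edge [[ 0.5368  0.0795  0.036 ]
 [ 0.5465 -0.0598  0.036 ]] 0.13965061149231378 yaw [np.float64(4.001632435945306), np.float64(3.565213602627177)]
button [[ 0.5603 -0.3107  0.144 ]]
grip [[ 0.5695 -0.2978  0.14  ]
 [ 0.5716 -0.3198  0.14  ]
 [ 0.5504 -0.3221  0.14  ]
 [ 0.5475 -0.3001  0.14  ]] [ 0.5597 -0.31    0.14  ] [np.float64(6.024830259590527), np.float64(6.353670271308688), np.float64(95.42089307144946), np.float64(97.44903896404124)] [0.0221 0.0221 0.0213 0.0222]
stand [ 0.5606 -0.3106  0.07  ] [0.062  0.0634 0.0617 0.064 ] [np.float64(2.737788591357732), np.float64(3.2184755363914332)]
```

Positions are consistent (52 mm tube spacing, 42 mm marks, 22 mm grip). Now I'll close the cap.

```bash
python3 - <<'E'
from look import *
yaw=-13.9; x=np.array([np.cos(np.radians(yaw)),np.sin(np.radians(yaw)),0]); A=np.array([.5655,.3395,0])
ctrl.close_gripper(10)
P=lambda dx,z: A+x*dx+[0,0,z]
for y in (yaw+180,yaw):
    q=ctrl.solve_ik(P(60,.25) if 0 else P(.06,.25),[180,0,y]); print(y,q)
    if q is not None: break
r=[180,0,y]
ctrl.goto([.45,0,.32],[180,0,y]); ctrl.goto(P(.06,.25),r)
ctrl.move_linear(P(.06,.099),max_speed=.12)
ctrl.move_linear(P(-.002,.099),max_speed=.06); print(ctrl.get_wrist_force())
s=ctrl.move_linear(P(-.002,.078),max_speed=.03,f_stop=8); print(s,ctrl.get_ee_pos(),ctrl.get_wrist_force())
ctrl.wait(.3)
ctrl.move_linear(P(-.002,.2)); 
ctrl.goto(np.array([.42,.29,.22]),[180,0,0]); shot('d_rack',("cap_a",)); print(ctrl.get_clock())
d=pickle.load(open('pics/d_rack.pkl','rb')); cv2.imwrite('pics/m3.png',cv2.resize(d['pixels'][:120,150:350],(600,360)))
E
```

```text
166.1 [ 18.46457222  29.89103873  57.39340859   0.          92.71555268
 -57.63542778]
[0.6582227  0.85785569 0.21611382]
False [0.56368587 0.34002437 0.07813011] [0.88712816 0.62469472 0.29176802]
d_rack cap_a [([0.5367, 0.2408, 0.0855], 0.68), ([0.579, 0.3374, 0.1025], 0.66), ([0.5705, 0.3405, 0.0817], 0.56)]
21.2667
```

View pics/m3.png

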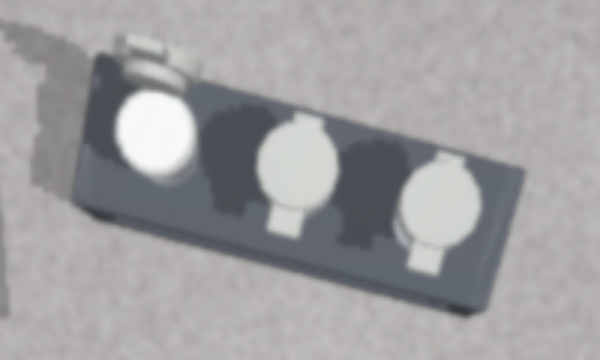

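The cap is still up at (150,60) and looks untouched, even though the tip reached z = 0.078. I'll check the gripper state.

```bash
python3 - <<'E'
from look import *
print(ctrl.get_finger_gap(),ctrl.get_gripper_force(),ctrl.get_wrist_force(),ctrl.get_tcp_rot())
s=ctrl.snapshot("top"); cv2.imwrite('pics/top1.png',cv2.resize(s['pixels'][140:260,60:220],(800,600),interpolation=cv2.INTER_CUBIC))
d=pickle.load(open('pics/d_rack.pkl','rb')); cv2.imwrite('pics/d2.png',cv2.resize(np.vstack([d['pixels']]),(533,400)))
E
```

```text
0.007465999522017704 0.0 [ 0.10464934 -0.14698393 -0.04702199] [1.79999407e+02 4.42347529e-03 1.15596561e-02]
```

View pics/d2.png

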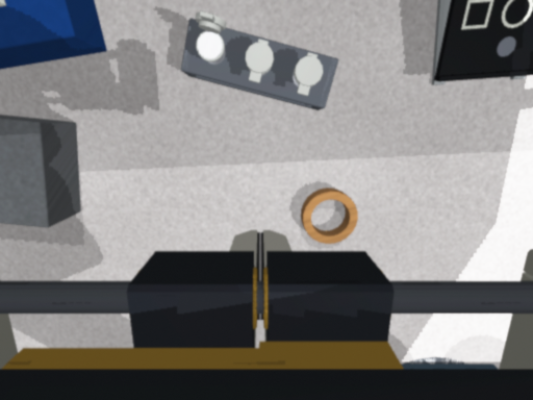

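The fingers are shut and the tip coincides with the TCP, so I'll repeat the sweep slightly lower. I'll log force and side/top pictures along the way.

```bash
python3 - <<'E'
from look import *
yaw=-13.9; x=np.array([np.cos(np.radians(yaw)),np.sin(np.radians(yaw)),0]); A=np.array([.5655,.3395,0])
P=lambda dx,z: A+x*dx+[0,0,z]
r=[180,0,166.1]
ctrl.goto(P(.065,.2),r); ims=[]
def pic(): 
    ims.append(cv2.resize(ctrl.snapshot("side")['pixels'][110:185,165:265],(400,300),interpolation=cv2.INTER_CUBIC)); print(np.round(ctrl.get_ee_pos(),4),np.round(ctrl.get_wrist_force(),2))
ctrl.move_linear(P(.065,.094),max_speed=.15); pic()
ctrl.move_linear(P(.025,.094),max_speed=.08); pic()
ctrl.move_linear(P(.01,.094),max_speed=.08); pic()
ctrl.move_linear(P(-.008,.094),max_speed=.08); pic()
cv2.imwrite('pics/m4.png',np.vstack([np.hstack(ims[:2]),np.hstack(ims[2:])])); print(ctrl.get_clock())
E
```

```text
[0.6296 0.3243 0.0956] [ 0.63  0.55 -0.07]
[0.5903 0.3335 0.0943] [0.59 0.43 0.29]
[0.5753 0.3371 0.0941] [ 0.43 -0.07  0.15]
[0.5577 0.3416 0.0942] [ 0.43  1.21 -0.06]
26.2417
```

View pics/m4.png

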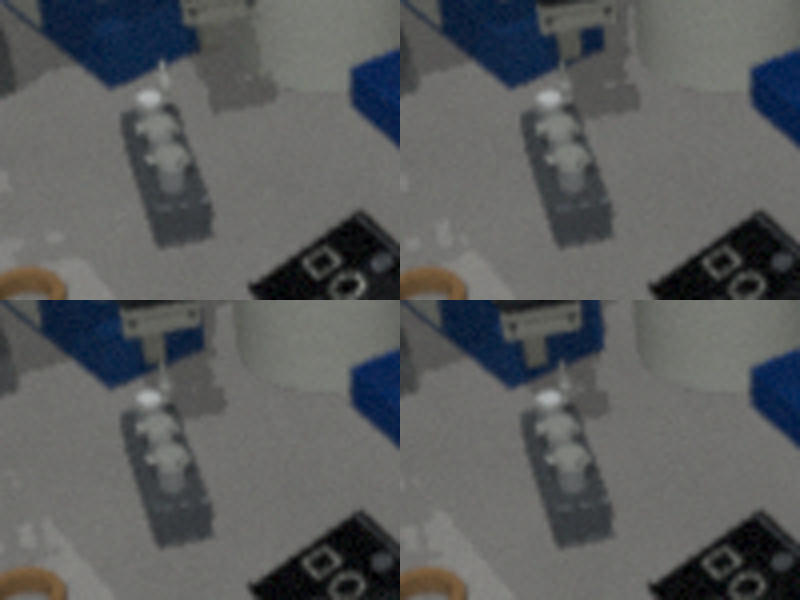

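In every frame the tip passes above or behind the cap: tip at (535,365), tube at (548,398). I'll project the reported TCP and the tube into the side picture to find the discrepancy.

```bash
python3 - <<'E'
from look import *
s=ctrl.snapshot("side"); T=np.eye(4); T[:3,:3]=rot(s['orientation']); T[:3,3]=s['xyz']; s['Twc']=T
f=lambda P: np.round((proj(s,P)-[165,110])*4,1).tolist()
p=np.array(ctrl.get_ee_pos()); print('tcp',p,f(p),'30 up',f(p+[0,0,.03]), f(p+[0,0,.045]))
print('tubeA rim',f([.5655,.3395,.078]),'lids',f([.5533,.2895,.085]),f([.5407,.239,.085]),'ring',f([.605,.0145,.0525]))
im=cv2.resize(s['pixels'][110:185,165:265],(800,600),interpolation=cv2.INTER_CUBIC)
def g(P): return tuple(((proj(s,P)[0]-[165,110])*8).astype(int).tolist())
for P,c in ((p,(0,0,255)),([.5655,.3395,.078],(0,255,0)),(p+[0,0,.03],(255,0,255))): cv2.drawMarker(im,g(P),c,cv2.MARKER_CROSS,14,1)
cv2.imwrite('pics/m5.png',im)
q=np.radians(ctrl.get_joint_positions()); print(np.degrees(q))
E
```

```text
tcp [0.55792642 0.3414736  0.09418136] [[137.9, 85.4]] 30 up [[134.5, 59.8]] [[132.7, 46.8]]
tubeA rim [[147.5, 97.6]] lids [[157.1, 120.7]] [[167.8, 151.4]] ring [[345.3, 286.1]]
[ 2.17213164e+01  2.94303493e+01  7.99171141e+01 -8.77589094e-03
  7.06238184e+01 -5.43848889e+01]
```

View pics/m5.png

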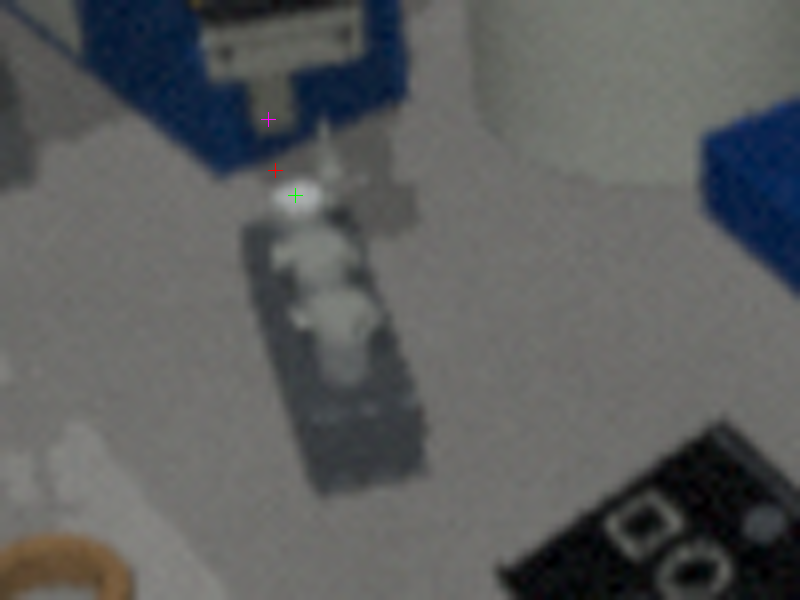

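The visible tip (272,137) sits about 19 mm above the projected TCP (275,170). That explains the miss: the fingers physically end higher than I assumed. I'll repeat lower, with guarded motion.

```bash
python3 - <<'E'
from look import *
print(ctrl.tcp_to_grasp)
yaw=-13.9; x=np.array([np.cos(np.radians(yaw)),np.sin(np.radians(yaw)),0]); A=np.array([.5655,.3395,0])
P=lambda dx,z: A+x*dx+[0,0,z]
ctrl.move_linear(P(-.008,.125),max_speed=.2)
ctrl.move_linear(P(.055,.125),max_speed=.2)
ctrl.move_linear(P(.055,.080),max_speed=.15)
print(ctrl.move_linear(P(-.002,.080),max_speed=.08,f_stop=8),ctrl.get_ee_pos(),ctrl.get_wrist_force())
print(ctrl.move_linear(P(-.002,.055),max_speed=.04,f_stop=8),ctrl.get_ee_pos(),ctrl.get_wrist_force())
s=ctrl.snapshot("side"); cv2.imwrite('pics/m6.png',cv2.resize(s['pixels'][110:185,165:265],(400,300),interpolation=cv2.INTER_CUBIC))
print(ctrl.get_clock())
E
```

```text
0.0188
False [0.56349696 0.34020607 0.08033542] [-2.18664252  0.38116091  2.66842259]
True [0.56345813 0.33973476 0.05703766] [-2.24578414 -0.76661982  8.07717119]
28.9917
```

View pics/m6.png

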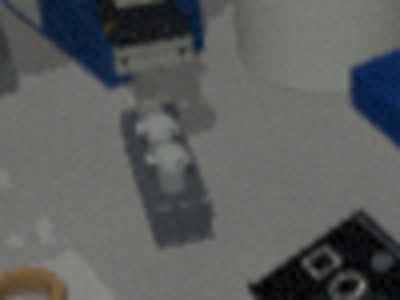

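Solid contact at 8 N, and in the picture the cap is no longer upright. I'll lift and check with the wrist camera.

```bash
python3 - <<'E'
from look import *
p=np.array(ctrl.get_ee_pos()); ctrl.move_linear(p+[0,0,.09],max_speed=.25)
ctrl.goto([.42,.29,.22],[180,0,0]); d=shot('e_rack')
cv2.imwrite('pics/m7.png',cv2.resize(d['pixels'][:260,150:350],(460,598)));print(ctrl.get_clock())
u=plane(d,[(0,0)],[0,0,0])
E
```

```text
32.0167
```

View pics/m7.png

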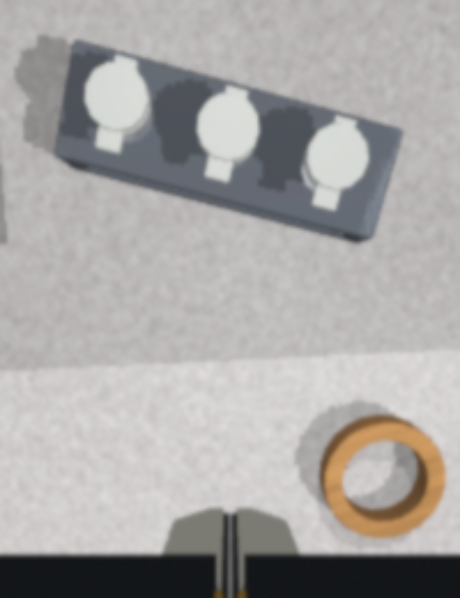

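All three caps are shut at (116,95), (228,127) and (337,157). Now I'll grasp the sampler with a guarded descent.

```bash
python3 - <<'E'
from look import *
ctrl.ungrasp(); r=[180,0,6.2]
ctrl.goto([.560,-.308,.20],r)
st=ctrl.move_linear([.560,-.308,.068],max_speed=.12,f_stop=8); p=np.array(ctrl.get_ee_pos()); print(st,p,ctrl.get_wrist_force())
if st: ctrl.move_linear(p+[0,0,.004],max_speed=.05)
ctrl.close_gripper(25); p=np.array(ctrl.get_ee_pos()); print('grasp',p,ctrl.get_finger_gap()*93,ctrl.get_gripper_force(),ctrl.get_clock())
np.save('g.npy',p)
s=ctrl.snapshot("side"); cv2.imwrite('pics/m8.png',cv2.resize(s['pixels'][190:300,240:387],(800,600),interpolation=cv2.INTER_CUBIC))
E
```

```text
False [ 0.56062438 -0.30844891  0.06897472] [-0.83799308 -0.00600955  0.91773626]
grasp [ 0.55999847 -0.30808498  0.06798569] 21.646677316051683 24.991301000118256 38.0417
```

View pics/m8.png

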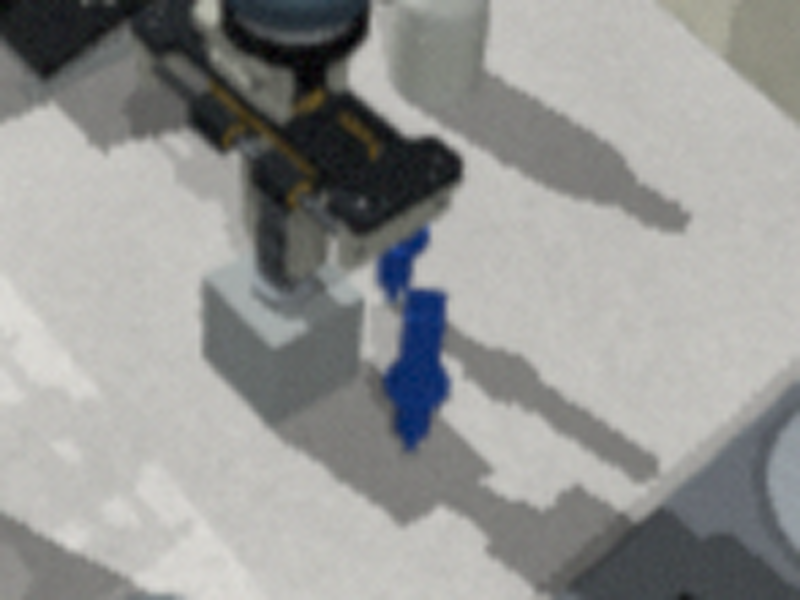

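The grip is held between the pads (255–320, 200–280), gap 21.6 mm, above the collar and clear of the blue look-alikes. Now I'll lift and go to the ring.

```bash
cat > tray.py <<'E'
from look import *
y,s=np.radians(3.7),np.radians(15)
X=np.array([np.cos(s)*np.cos(y),np.cos(s)*np.sin(y),np.sin(s)]); N=np.array([-np.sin(s)*np.cos(y),-np.sin(s)*np.sin(y),np.cos(s)])
RT=np.c_[X,np.cross(-N,X),-N]; rpy=R.from_matrix(RT).as_euler('xyz',degrees=True)
ring=np.array([.605,.0145,.0525]); g=np.load('g.npy'); L=g[2]-.016
def tgt(h): return ring+N*(L+h)   # h = foot face (out) height over the face
def fn(k=12):
    out=[]
    for _ in range(k): ctrl.wait(.02); out.append(np.array(ctrl.get_wrist_force()))
    return np.mean(out,0)@N, np.std(out,0)@np.abs(N)
E
python3 - <<'E'
from tray import *
print(rpy,L,ctrl.solve_ik(tgt(.03),rpy))
ctrl.move_linear(g+[0,0,.10],max_speed=.15); ctrl.wait(.3)
ctrl.goto(tgt(.05),rpy); print(ctrl.get_finger_gap()*93,ctrl.get_clock())
ctrl.move_linear(tgt(.012),max_speed=.08); b=fn(); print('base',b); np.save('b.npy',b[0])
d=shot('f'); s=ctrl.snapshot("side")
print(proj(d,[ring,tgt(.012)-N*L]))
a=cv2.resize(d['pixels'][160:384,150:350],(400,448)); T=s['pixels'][130:220,210:300]
cv2.imwrite('pics/m9.png',np.hstack([a,cv2.resize(T,(400,448),interpolation=cv2.INTER_CUBIC)])); print(ctrl.get_clock())
E
```

```text
[180.  -15.    3.7] 0.05198569245815633 [-12.51761144  11.522275   103.07969327   5.33009915  51.09091709
  70.95370592]
22.23289495611214 40.425
base (np.float64(-0.7946795801071018), np.float64(0.5968618318251063))
[[248.4325705  195.88784025]
 [248.39595202 199.43874951]]
41.35
```

View pics/m9.png

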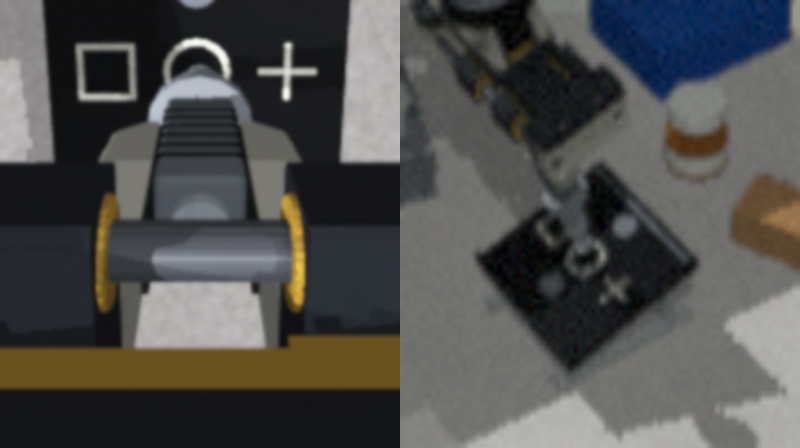

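The wrist view puts the ring at (197,72), exactly as predicted. In the side view the foot ends near (575,225) and the ring is at (587,258), so I'll compare with the projection and descend guarded, watching force.

```bash
python3 - <<'E'
from tray import *
b=float(np.load('b.npy'))
s=ctrl.snapshot("side"); T=np.eye(4); T[:3,:3]=rot(s['orientation']); T[:3,3]=s['xyz']; s['Twc']=T
k=lambda P: ((proj(s,P)-[210,130])*[400/90,448/90]+[400,0]).round(0).tolist()
h0=tgt(.012)-N*L
print('ring',k(ring),'foot',k(h0),'foot+20mm',k(h0+N*.02),'collar',k(h0+N*.054))
cv2.imwrite('pics/m10.png',cv2.resize(s['pixels'][150:210,220:300],(800,600),interpolation=cv2.INTER_CUBIC))
print('m10 ring',((proj(s,[ring,h0,h0+N*.054])-[220,150])*10).round().tolist())
for h in (.004,0,-.003):
    st=ctrl.move_linear(tgt(h),max_speed=.03,f_stop=5); f=fn(10); print(h,st,'F',round(f[0]-b,2),round(f[1],2)); 
    if st: break
print(ctrl.get_clock())
E
```

```text
ring [[584.0, 256.0]] foot [[580.0, 246.0]] foot+20mm [[574.0, 228.0]] collar [[563.0, 196.0]]
m10 ring [[313.0, 315.0], [305.0, 294.0], [266.0, 195.0]]
0.004 False F -0.14 0.62
0 False F -0.27 0.53
-0.003 False F 1.17 0.62
42.85
```

View pics/m10.png

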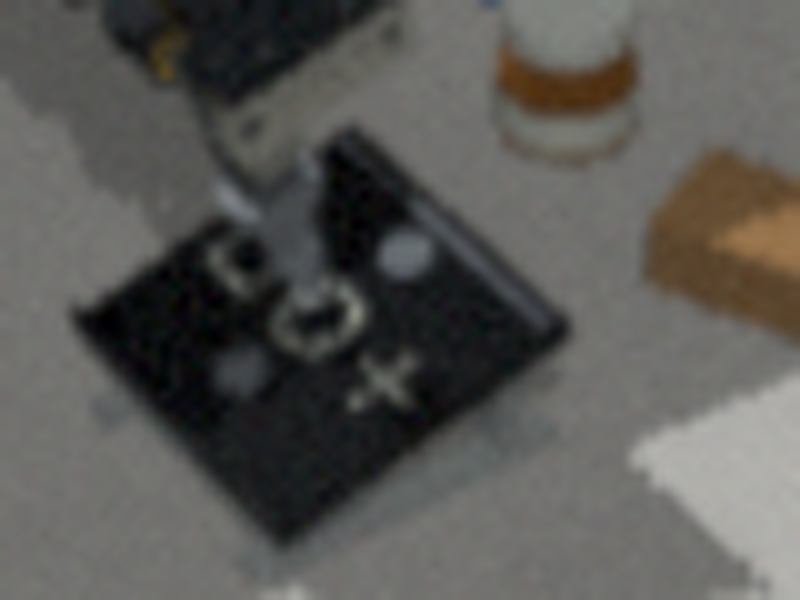

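The collar at (270,195) matches the prediction (266,195), so the geometry is right, and contact has just begun. I'll push in to about half travel.

```bash
python3 - <<'E'
from tray import *
b=float(np.load('b.npy'))
for h in (-.005,-.007):
    st=ctrl.move_linear(tgt(h),max_speed=.02,f_stop=6); f=fn(40); print(h,st,'F',round(f[0]-b,2),round(f[1],2))
    if st: break
p=np.array(ctrl.get_ee_pos()); print(p,(p-tgt(-.007)),ctrl.get_tcp_rot(),ctrl.get_finger_gap()*93,ctrl.get_gripper_force(),ctrl.get_clock())
d=shot('z',("ring_mark",)); print(proj(d,[ring]))
E
```

```text
-0.005 False F 1.97 0.63
-0.007 False F 2.33 0.62
[0.59338042 0.0137491  0.0959581 ] [-6.98991157e-07  4.64385497e-07  5.25718226e-06] [-179.99901735  -14.99950329    3.69848889] 21.89852980410379 24.991614818572998 44.6833
z ring_mark [([0.5415, 0.2303, 0.0472], 0.34)]
[[248.54594166 201.19772779]]
```

The force of 2.3 N means about 5–6 mm of foot travel, half way as asked. The arm is still and holding, so I'm handing in.

```bash
python3 -c "
from station import ctrl
print(ctrl.hand_in(), ctrl.get_clock())"
```

```text
the job is handed in; nothing more can be done
the job is handed in; nothing more can be done
```

I pressed the open cap shut and handed the job in with the sampler held square on the ring at about 2.3 N, which puts its foot roughly half way in; the verdict was not reported back, and the first two sweeps missed the cap.

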